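# Lay a parcel on the postal scale

## Task

The cardboard parcel is standing on end in front of the slim postal scale, and it has to lie on its side to be weighed and measured. Slide it upright along the counter until its foot rests squarely against the edge of the scale and keep it lightly pressed there, still upright, for a moment, then push high on its face to tip it over steadily onto the platform, and finally slide it home against the scale's adjustable backrest, wherever that is set, hold it snug there with about 8 newtons for a moment and let go. Never press on the parcel harder than 20 newtons, and leave the things lying around alone.

Things in the scene. Friction and masses are not known exactly. Their poses are not given: they have to be found in the camera images.
- carton: plain brown closed cardboard parcel, rigid, 115 mm (its x) by 120 mm (its y) by 150 mm (its z), about 0.55 to 0.95 kg, too wide to grasp, pale tape over its top. It starts standing on the counter, z up, its +x face turned roughly to the scale. Origin: centre of its underside. On the counter it slides easily, at about 0.7 to 2 N; knocked or pushed high at speed it rocks.
- carton_top (a point): centre of the parcel's top face (150 mm above its origin along its z); when tipped over, this is the end that must meet the backrest. Axes as the parcel's.
- scale: slim postal scale fixed on the counter: flat steel platform 200 mm (its x) by 170 mm (its y), 14 mm high, a small display 10 mm high beside it (x 10 to 80, y -85 to -125 mm). Origin: centre of its underside, at counter height. +x points from the near edge (x = -100 mm) to the backrest; the parcel starts on the -x side, 40 to 90 mm from that edge, and is pushed along +x.
- scale_edge (a point): middle of the top of the platform's -x edge, the 14 mm high step that stops the parcel's foot. Axes as the scale's. Pushed 100 mm up with its foot against this edge, the parcel begins to tip at about 3 to 6 N, higher up at less. Past about 40 degrees it falls by itself, and its rear face comes to lie 129 mm above the counter: keep the fingers clear above that.
- fence: the backrest: a fixed black foot behind the platform carrying an upright aluminium plate on two rods, 150 mm wide, 8 mm thick, its top 77 mm above the counter. Origin and axes are the scale's. The plate is clamped at a different setting each time, which this pose does not tell: its face lies somewhere from x = +80 to +94 mm. Do not force it. Against it the parcel is rigid: 5 to 20 N per mm.
- pen_cup: black plastic cup, 72 mm across, 95 mm high, loose; leave it. Origin: centre of its underside.
- stapler: stapler, 130 mm by 34 mm, 42 mm high, loose; leave it. Origin: centre of its underside.
- stamp: wooden rubber stamp, 38 mm across, 73 mm high, loose; leave it. Origin: centre of its underside.
Not all that is in view belongs to the job. Of the things like the carton, leave any that is blue or pink; of the rest the smaller one is meant.

How it is judged (in metres and radians):
On the way, in this order (a step that is already met when the one before it is completed fails the run):
1. the upright parcel is pressed squarely against the scale's edge, with 0.5 N or more, for 0.3 s (angle between carton's own z axis and vertical below 0.12 rad and contact force between carton and scale above 0.5 N and angle between the x axis of carton and the x axis of scale, either way round below 0.08 rad), for 0.3 s.
2. the robot pushes it over steadily while its foot bears on the scale's edge (between 9 and 35 degrees of tilt, at least 0.15 s) (angle between carton's own z axis and vertical between 0.15 and 0.61 rad and contact force between carton and scale above 0.3 N and (contact force between carton and the fingers above 0.2 N or contact force between carton and the arm above 0.2 N) and x of carton in the frame of scale below -0.1 m), for 0.15 s.
3. the parcel, lying on the platform, is pressed against the backrest with 4 N or more for 0.3 s (angle between carton's own z axis and vertical above 1.5 rad and contact force between carton and fence above 4 N), for 0.3 s.
At the end, for the whole second after the job is handed in: The parcel lies flat on its side on the platform, its former top at the backrest (at least 78 mm beyond the scale's centre), square to it within 3.5 degrees and within 40 mm of the middle, at rest and released (angle between carton's own z axis and vertical between 1.5 and 1.64 rad and x of carton_top in the frame of scale above 0.078 m and y of carton_top in the frame of scale between -0.04 and 0.04 m and z of carton_top in the frame of scale below 0.085 m and angle between the z axis of carton and the x axis of scale, either way round below 0.06 rad and linear speed of carton below 0.01 m/s); the robot touches nothing.
It fails at once if the parcel is pressed with more than 20 N (knocks while it topples do not count) (contact force between any of the fingers, the arm and carton above 20 N and angular speed of carton below 0.5 rad/s).
It fails at once if a bystander is moved by more than 15 mm (distance of any of pen_cup, stapler, stamp from where it was at the start of the episode above 0.015 m).
It also fails if it takes over 72 s, if anything falls off the work surface, if the arm or the gripper's body presses on something with over 40 N, if the wrist force passes 120 N, or if a joint passes its speed limit or range.

## Robot

A 7-joint arm with a two-finger parallel gripper is mounted at the origin on the work surface. World frame = base frame: x ahead of the robot, y to its left, z up, the work surface at z = 0. Lengths are in mm, angles in rad, forces in N, time in s.
With the tool pointing down it reaches from about 400 to 900 mm from the base axis. Payload 5.6 kg.
Tool frame: the origin (TCP) lies midway between the tips of the shut fingers; the grasp point (between the pads) lies 19 mm behind it; x points along the fingers, y is the direction in which the jaws open and shut, and the axes are right-handed (so a half turn about x gives the same grasp; the last joint's range is limited). The gripper opens to 92 mm and grips with 3 to 60 N. Pads are 20 mm wide; open, the fingers measure 128 mm over their backs; the gripper's body (75 mm by 189 mm) begins 69 mm behind the grasp point.
Start: joints at [1.227, 0.468, -0.012, 1.603, 0.006, 1.071, -0.056], TCP at [192.542, -620.836, 188.692] pointing down, gripper open.
Joint ranges: [-2.53, 2.53], [-0.31, 2.02], [-1.57, 1.55], [0.28, 2.44], [-1.29, 4.43], [0.15, 1.84], [-2.92, 2.92]. Speed limits (rad/s): [2.57, 2.57, 3.14, 3.14, 3.14, 3.14, 3.14].

## Interface

Orientations are given as a rotation vector (axis times angle).
In Python, from cell import robot, grip, kin, viewer gives the robot as it stands. Calls block until the motion is done:
- robot.movep(position, orientation): joint-space move of the TCP to a pose.
- robot.servo_line(position, feed=150, rotation=None): straight line of the TCP; rotation=None keeps the orientation; feed is the mean speed in mm/s.
- robot.goto_joints(angles): joint-space move.
- grip(opening, newtons=None): opening from 0.0 (shut) to 1.0 (fully open); newtons is the grip in N (None keeps the last); returns when the fingers have stopped.
- robot.hold(seconds).
- kin.ik(position, orientation): joint angles nearest the present ones, or None.
- robot.observe(): the state.
- viewer.read_camera(name): name is "scene" or "top"; returns the picture (480x640x3 uint8, red, green, blue); there is no depth.
- viewer.camera_info(name): a dict with "camera_matrix" (3x3 intrinsics, pixels), "k1" (the pictures are not rectified: a ray, as slopes to the right and down, at radius r is drawn at 1 + k1 r^2 times it, then the intrinsics apply), "R" (3x3) and "t" (3): a world point X has camera coordinates R X + t. Camera axes: x right, y down, z forward; pixel columns grow to the right and rows downward; lengths in mm; the calibration is good to about 2 mm. A picture is of the moment at which its call begins. camera_info takes no time and is no camera call.
A pose or a line that the arm cannot do raises robot.IKError and nothing moves.
- robot.job_done(): hands the job in, once; it reports no verdict.
Trained networks look in the newest picture that a camera, given by its name, has taken for a name from the list of things; names that differ only in an ending like _2 or _b are one class to them, and where a whole thing is asked for, a point or a joint stands for the part that bears it (a point fixed in the world has none). Each returns a list of dicts, best first, with "confidence" (0 to 1); they miss things now and then, are a little off and sometimes report something else, mostly with a low value. They report only what shows in the picture. A call takes as long as a camera call. They do not tell look-alikes from the thing itself.
- viewer.silhouettes(name, camera): "mask" (480x640 bool, what is visible of it).
- viewer.pinpoint(name, camera): "at" ([x, y, z] in mm, in the coordinates of the camera as it stood for that picture, good to about 4 mm: a listed point, or the origin of a listed thing).
The state is a dict: "t": time; "joints": joint angles; "joint_velocities": joint speeds; "joint_torque": joint torques, N m; "tcp_pos": TCP position; "tcp_rot": TCP orientation; "contact_force": force on the tool from outside, world axes, zero at the start; "wrist_torque": the same for the moment, N m; "grip_width": opening from 0.0 (shut) to 1.0 (fully open).
Only numpy, scipy, OpenCV 4.12 (cv2) and the standard library are available. Lean on these libraries where they do the work, as an engineer would, in place of code of your own. Each camera call takes 0.05 s, during which the arm holds its last target.

## Working session

There is one attempt and no reset: what is moved stays moved. The work goes in short steps, each a Python script; the robot and the scene stay as the last script left them, time stands still between calls to the robot, and variables do not carry over. Pictures are saved under pics/ and viewed, and the job is handed in when it is done.

```bash
ls; mkdir -p pics
python3 - <<'E'
from cell import robot, grip, kin, viewer
import cv2,numpy as np
for n in("scene","top"):
    im=viewer.read_camera(n); cv2.imwrite(f"pics/{n}0.png",im[:,:,::-1])
    print(n,viewer.camera_info(n))
    for k in("carton","scale","scale_edge","carton_top","fence","pen_cup","stapler","stamp"):
        c=viewer.camera_info(n);R=np.array(c["R"]);t=np.array(c["t"])
        for d in viewer.pinpoint(k,n): print(k,round(d["confidence"],2),(R.T@(np.array(d["at"])-t)).round(0))
print(robot.observe())
E
```

```text
pics
scene {'camera_matrix': array([[530.15110663,   0.        , 319.83655579],
       [  0.        , 530.15110663, 232.83258046],
       [  0.        ,   0.        ,   1.        ]]), 'k1': 0.049235326394738696, 'R': array([[ 0.89396408, -0.44810805,  0.00523412],
       [-0.42453703, -0.85056535, -0.31033352],
       [ 0.14351491,  0.27520494, -0.95061333]]), 't': array([-586.50815665,  102.91696321, 1040.44504562])}
carton 0.64 [ 551. -319.    3.]
carton 0.56 [501. -98.   3.]
scale 0.68 [534. 105.  -0.]
scale_edge 0.91 [523.   3.  15.]
carton_top 0.76 [ 499. -537.  195.]
carton_top 0.74 [ 298. -282.  207.]
carton_top 0.68 [505. -97. 149.]
carton_top 0.57 [ 551. -323.  149.]
pen_cup 0.8 [703.  30.  -2.]
stapler 0.71 [ 679. -138.    1.]
stamp 0.88 [412.  89.   1.]
stamp 0.48 [ 676. -139.    3.]
top {'camera_matrix': array([[515.42905428,   0.        , 319.59567985],
       [  0.        , 515.42905428, 237.73028486],
       [  0.        ,   0.        ,   1.        ]]), 'k1': -0.11042901711277323, 'R': array([[-2.24582853e-02, -9.99747702e-01,  3.98011730e-04],
       [-9.82924016e-01,
[... 594 characters left out ...]
 90.   5.]
{'t': 0.9, 'joints': array([ 1.2269825 ,  0.46750161, -0.01162166,  1.60270005,  0.00601271,
        1.07136245, -0.05630059]), 'joint_velocities': array([-0.00060565,  0.0004638 , -0.00072834,  0.00048859,  0.00063002,
       -0.00161482, -0.00158743]), 'joint_torque': array([ 4.39609566e-04, -5.20404410e+01, -1.23624218e-02, -2.44058579e+01,
       -5.66576666e-02,  1.12897321e-02,  4.82193570e-05]), 'tcp_pos': array([ 192.56696651, -620.84177687,  188.69130761]), 'tcp_rot': array([ 2.05949581,  0.31200167, -2.05955272]), 'contact_force': array([-0.52692445, -1.13982864, -0.10830477]), 'wrist_torque': array([0.00637153, 0.01838167, 0.02046687]), 'grip_width': 1.0008948772880177}
```

View pics/scene0.png

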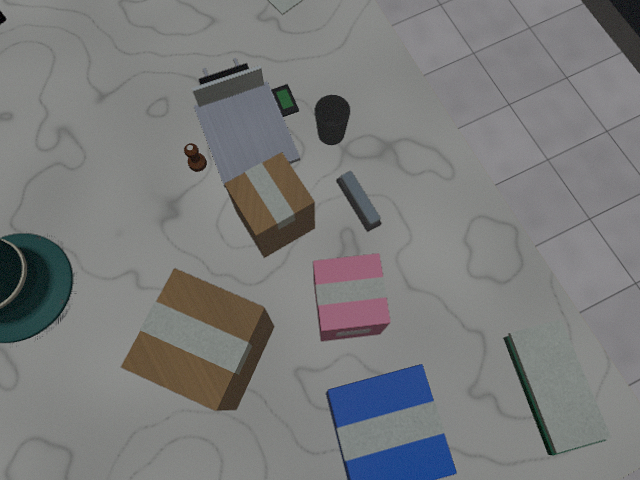

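View pics/top0.png

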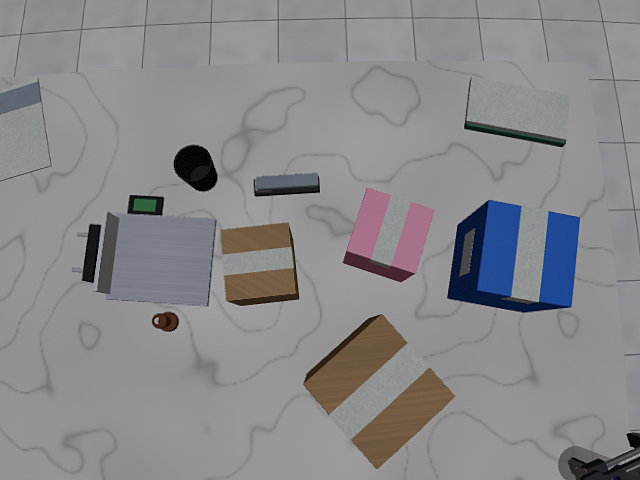

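Candidates in the top view are small brown (258,262), large brown (378,392), pink (390,234) and blue (515,255). The small brown one is meant: it is the smaller of the non-blue, non-pink boxes and stands 40–90 mm in front of the scale. I'll confirm this in a crop and fit the poses.

```bash
cat > h.py <<'E'
from cell import robot, grip, kin, viewer
import cv2,numpy as np
from scipy.optimize import least_squares
from scipy.spatial.transform import Rotation as Rn
def proj(P,n):
    c=viewer.camera_info(n);P=np.atleast_2d(P)@np.array(c["R"]).T+np.array(c["t"])
    s=P[:,:2]/P[:,2:];s=s*(1+c["k1"]*(s**2).sum(1,keepdims=True))
    K=c["camera_matrix"];return s*[K[0,0],K[1,1]]+K[:2,2]
def pose2(p,L):
    c,s=np.cos(p[2]),np.sin(p[2]);L=np.asarray(L,float)
    return np.c_[p[0]+c*L[:,0]-s*L[:,1],p[1]+s*L[:,0]+c*L[:,1],L[:,2]]
def boxpts(x0,x1,y0,y1,z0,z1):
    return np.array([[x,y,z] for x in(x0,x1) for y in(y0,y1) for z in(z0,z1)],float)
E
python3 - <<'E'
from h import *
for n,(x,y,w,h) in dict(top=(70,180,240,140),scene=(170,50,200,220)).items():
    im=cv2.imread(f"pics/{n}0.png")[y:y+h,x:x+w]
    s=3.3 if n=="top" else 2.7
    cv2.imwrite(f"pics/{n}_c.png",cv2.resize(im,None,fx=s,fy=s,interpolation=cv2.INTER_CUBIC))
M={}
for n in("top","scene"):
    viewer.read_camera(n)
    for k in("carton","scale","fence"):
        for i,d in enumerate(viewer.silhouettes(k,n)):
            m=d["mask"];ys,xs=np.where(m)
            print(n,k,i,round(d["confidence"],2),m.sum(),xs.mean().round(),ys.mean().round(),xs.min(),xs.max(),ys.min(),ys.max())
            M[f"{n}_{k}_{i}"]=m
np.savez("m.npz",**M)
E
```

```text
top carton 0 0.89 12485 377.0 389.0 303 454 315 467
top carton 1 0.89 12090 515.0 258.0 447 579 200 312
top carton 2 0.79 5644 259.0 264.0 221 298 222 305
top scale 0 0.91 11434 151.0 255.0 72 217 195 305
top fence 0 0.96 2108 100.0 252.0 72 119 211 293
scene carton 0 0.95 13458 201.0 342.0 122 273 269 410
scene carton 1 0.85 5819 350.0 297.0 312 390 252 341
scene carton 2 0.83 10935 390.0 428.0 326 455 365 479
scene carton 3 0.73 5892 272.0 204.0 225 315 152 257
scene scale 0 0.76 8403 244.0 119.0 193 300 58 183
scene fence 0 0.9 1950 227.0 83.0 192 263 58 106
```

View pics/top_c.png

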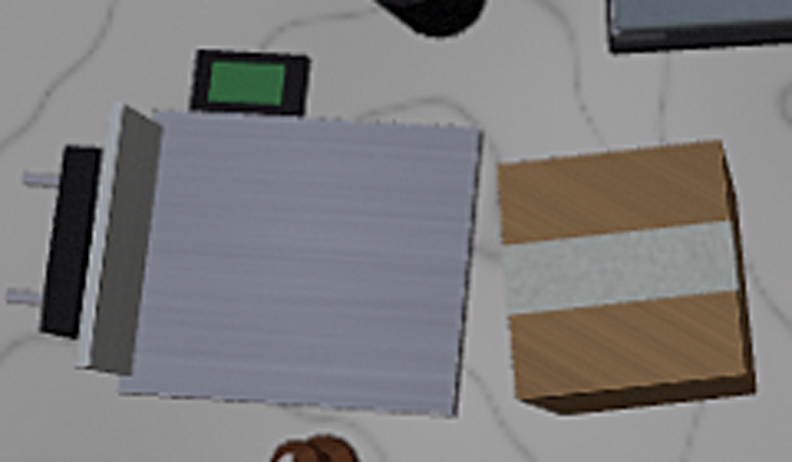

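View pics/scene_c.png

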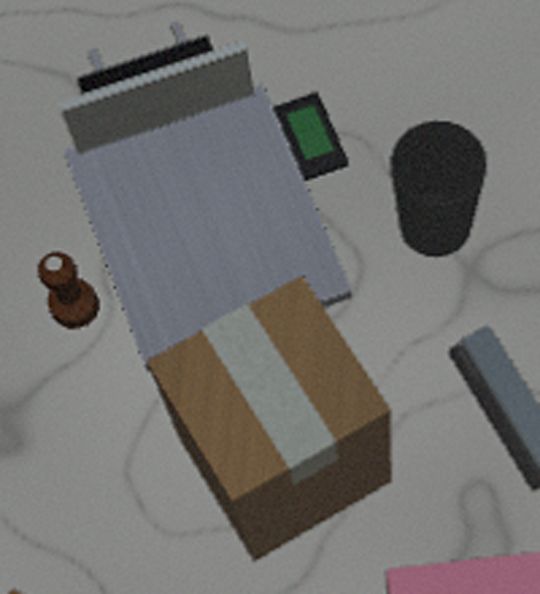

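The crop confirms it. The small brown parcel with tape has its top corners in the top view at about (221,229), (289,223), (296,294) and (227,301). I'm fitting poses from the corners in both views.

Run:
```python
from h import *
T=lambda a:np.array(a)/3.3+[70,180]
S=lambda a:np.array(a)/2.7+[170,50]
def fit(L1,p1,L2,p2,x0):
    f=lambda p:np.r_[(proj(pose2(p,L1),"top")-T(p1)).ravel(),(proj(pose2(p,L2),"scene")-S(p2)).ravel()]
    r=least_squares(f,x0,loss="soft_l1");print(r.x.round(3),f(r.x).round(1));return r.x
sc=fit([[-100,-85,14],[-100,85,14],[100,85,14]],[[482,130],[457,415],[120,395]],
    [[-100,-85,14],[100,85,14],[100,-85,14]],[[350,292],[68,150],[265,85]],[532,105,1.6])
a,b=57.5,60
ca=fit([[a,-b,150],[-a,-b,150],[-a,b,150],[a,b,150]],[[498,163],[722,141],[747,375],[518,400]],
 [[a,b,150],[a,-b,150],[-a,-b,150],[-a,b,150],[-a,b,0],[-a,-b,0]],[[148,362],[303,277],[390,408],[233,500],[257,558],[390,482]],[503,-100,1.6])
pk=boxpts(-a,a,-b,b,0,150)
np.savez("pose.npz",sc=sc,ca=ca)
# carton in scale frame
c,s=np.cos(sc[2]),np.sin(sc[2]);d=ca[:2]-sc[:2]
print("carton in scale",c*d[0]+s*d[1],-s*d[0]+c*d[1],ca[2]-sc[2])
# fence plate bottom/ top: top edge of face at z77
for x in(80,87,94): print(x,((proj(pose2(sc,[[x,-75,77],[x,75,77],[x+8,75,77],[x+8,-75,77]]),"top")-[70,180])*3.3).round(0).tolist())
```

```text
[531.709 102.498   1.485] [ 0.4 -0.8 -0.7  0.3 -0.4 -1.3  0.6  0.5 -1.9  0.7 -0.6  0.1]
[ 503.644 -101.471    1.664] [-0.4 -0.1  0.  -1.2  0.2 -0.6 -0.5 -0.3 -1.1 -0.3 -0.5 -0.8  0.5  0.7
 -0.4  0.8 -1.1  2.2  0.7  0.3]
carton in scale -205.6280822541914 10.402987447214773 0.17905251395167388
80 [[146.0, 101.0], [110.0, 367.0], [96.0, 366.0], [132.0, 100.0]]
87 [[134.0, 100.0], [98.0, 366.0], [84.0, 365.0], [120.0, 99.0]]
94 [[122.0, 99.0], [86.0, 365.0], [72.0, 364.0], [108.0, 99.0]]
```

```bash
cat >> h.py <<'E'
Z=np.load("pose.npz");sc=Z["sc"];ca=Z["ca"]
c_,s_=np.cos(sc[2]),np.sin(sc[2])
def W(x,y,z): return [sc[0]+c_*x-s_*y, sc[1]+s_*x+c_*y, z]
def toS(p): d=np.array(p[:2])-sc[:2];return np.array([c_*d[0]+s_*d[1],-s_*d[0]+c_*d[1]])
def rot(sgn=1,pitch=0,yaw=0):
    a=sc[2]+yaw
    y=sgn*np.array([-np.sin(a),np.cos(a),0]);x=np.array([0,0,-1.])
    m=np.c_[x,y,np.cross(x,y)];return Rn.from_matrix(m).as_rotvec()
def fpush(o):  # pressing force along +x scale (N)
    f=o["contact_force"];return -(c_*f[0]+s_*f[1])
E
python3 - <<'E'
from h import *
def back(u,z):
    f=lambda q:(proj([[q[0],q[1],z]],"top")-u).ravel()
    return least_squares(f,[500,-200]).x
for u in((369,188),(344,262),(401,281),(434,208)):
    p=back(u,148);print(p.round(0),toS(p).round(0))
o=robot.observe();print(Rn.from_rotvec(o["tcp_rot"]).as_matrix().round(2))
for sg in(1,-1):
    for p in (W(-310,10,330),W(-310,10,75),W(-120,10,180),W(-90,10,180),W(-60,10,70)):
        q=kin.ik(p,rot(sg));print(sg,None if q is None else np.round(q,2))
E
```

```text
[ 624. -290.] [-383. -126.]
[ 499. -243.] [-347.    3.]
[ 465. -336.] [-443.   29.]
[ 587. -399.] [-494.  -98.]
[[-0.    0.3  -0.96]
 [-0.   -0.96 -0.3 ]
 [-1.    0.    0.  ]]
1 [ 0.38  0.16 -0.05  1.7   0.01  1.28 -2.91]
1 [ 0.2   0.43  0.16  1.98 -0.1   0.74 -2.81]
1 [ 0.94  0.63 -1.31  1.89  0.67  1.16  2.44]
1 [ 0.88  0.63 -1.31  1.89  0.67  1.16  2.38]
1 [ 0.78  0.92 -1.33  1.96  1.01  1.15  2.08]
-1 [ 0.75  0.2  -0.49  1.67  0.1   1.29  0.16]
-1 [ 0.71  0.48 -0.48  1.95  0.31  0.78 -0.02]
-1 [ 0.52  0.33 -0.66  1.91  0.24  0.98 -0.33]
-1 [ 0.5   0.34 -0.71  1.91  0.26  0.99 -0.41]
-1 [ 0.37  0.51 -0.65  1.98  0.43  0.79 -0.61]
```

Run:
```python
from h import *
o=robot.observe();p=o["tcp_pos"]
robot.servo_line([p[0],p[1],330],feed=200)
print(grip(0.7,20))
robot.movep(W(-307,10,330),rot(-1))
robot.servo_line(W(-307,10,75),feed=150)
robot.hold(0.3)
o=robot.observe();print(o["t"],o["tcp_pos"],toS(o["tcp_pos"]),o["contact_force"],o["grip_width"])
t0=o["t"]
for i in range(4): robot.servo_line(W(-306+i,10,75),feed=30); o=robot.observe();print(o["t"]-t0,fpush(o))
for n in("scene","top"):
    cv2.imwrite(f"pics/{n}1.png",viewer.read_camera(n)[:,:,::-1])
```

```text
False
6.7583 [ 495.45781929 -202.61129441   75.27799502] [-307.09731403    9.8525621 ] [-0.54748617  0.70137315 -0.25604881] 0.7016449406617862
0.25 -0.08918167819054122
0.5 -0.5103177745364849
0.75 0.3929965494338955
1.0 -0.9665034824126274
```

View pics/scene1.png

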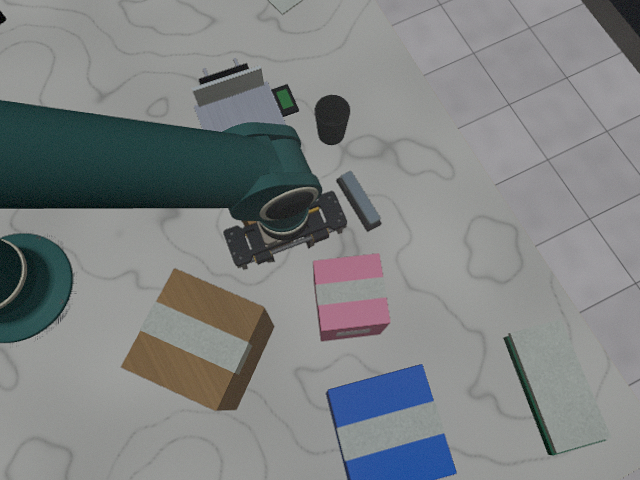

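View pics/top1.png

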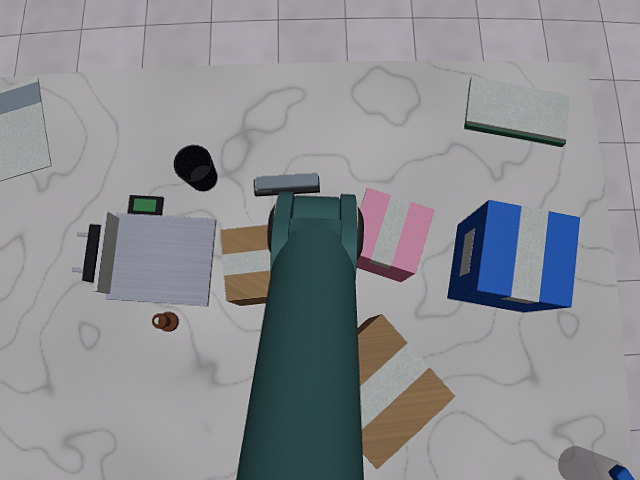

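```bash
cat >> h.py <<'E'
def favg(n=8,dt=0.02):
    F=[]
    for i in range(n): robot.hold(dt);F.append(robot.observe())
    return np.mean([fpush(o) for o in F]),F[-1]
E
python3 - <<'E'
from h import *
o=robot.observe();t0=o["t"];b,o=favg(15);print("base",b,o["t"]-t0)
np.save("base.npy",b)
for x in(-285,-270,-260,-250,-243,-237):
    robot.servo_line(W(x,10,75),feed=30); f,o=favg(4);print(x,round(o["t"],2),round(f-b,2),toS(o["tcp_pos"]).round(1))
E
```

```text
base 0.23420122797598045 0.25
-285 8.93 0.06 [-285.2   10. ]
-270 9.64 0.09 [-269.7    9.8]
-260 10.19 -0.32 [-259.6    9.8]
-250 10.74 0.12 [-249.5   10. ]
-243 11.19 -0.59 [-242.5   10. ]
-237 11.61 -0.14 [-236.5   10. ]
```

Run:
```python
from h import *
for n in("top",):
    im=viewer.read_camera(n);cv2.imwrite(f"pics/{n}2.png",cv2.resize(im[180:320,70:310,::-1],None,fx=3.3,fy=3.3,interpolation=cv2.INTER_CUBIC))
im=viewer.read_camera("scene");cv2.imwrite("pics/scene2.png",cv2.resize(im[50:270,170:370,::-1],None,fx=2.7,fy=2.7,interpolation=cv2.INTER_CUBIC))
```

```text
(no output)
```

View pics/top2.png

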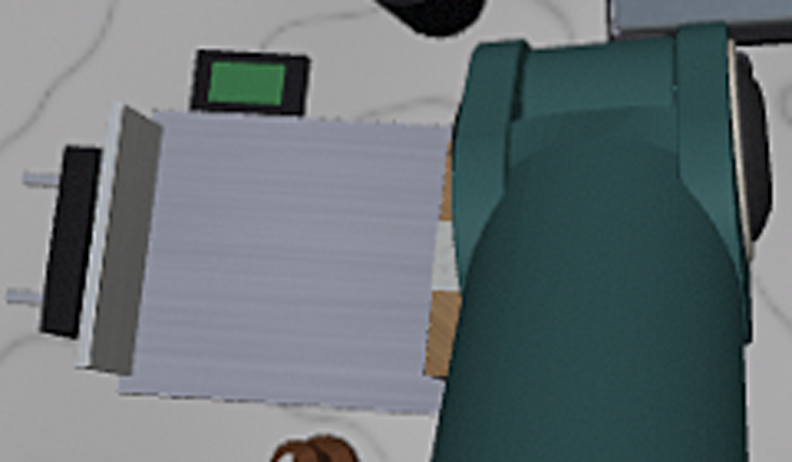

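View pics/scene2.png

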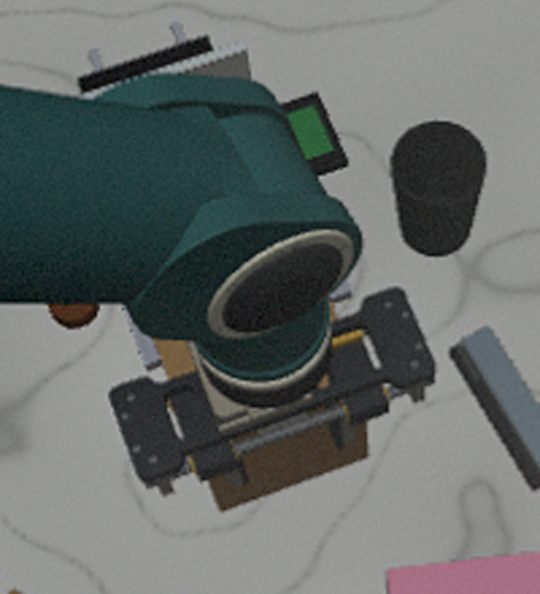

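```bash
cat >> h.py <<'E'
def back(u,z,n="top"):
    f=lambda q:(proj([[q[0],q[1],z]],n)-u).ravel()
    return least_squares(f,[500,-100]).x
E
python3 - <<'E'
from h import *
for u in((425,377),(437,222),(443,165)): print(toS(back(np.array(u)/3.3+[70,180],150)))
E
```

```text
[-113.11568531   71.93213897]
[-111.166165     -6.10121496]
[-111.1528687   -35.45195994]
```

Run:
```python
from h import *
b=float(np.load("base.npy"))
x=-237
robot.servo_line(W(-229,10,75),feed=25);x=-229
for i in range(16):
    x+=0.7
    robot.servo_line(W(x,10,75),feed=12);f,o=favg(7);print(round(x,1),round(o["t"],2),round(f-b,2),toS(o["tcp_pos"]).round(1))
    if f-b>1.7: break
F=[]
for i in range(6): f,o=favg(6);F.append(round(f-b,2))
print(F,o["t"])
```

```text
-228.3 12.54 0.7 [-228.3   10. ]
-227.6 12.91 1.8 [-227.9   10. ]
[np.float64(2.28), np.float64(2.55), np.float64(2.44), np.float64(2.22), np.float64(2.51), np.float64(2.58)] 13.5083
```

Run:
```python
from h import *
b=float(np.load("base.npy"))
robot.servo_line(W(-227.3,10,75),feed=10)
F=[]
for i in range(5): f,o=favg(6);F.append(round(f-b,2))
print(F,o["t"],toS(o["tcp_pos"]))
im=viewer.read_camera("top");cv2.imwrite("pics/top3.png",cv2.resize(im[180:320,70:310,::-1],None,fx=3.3,fy=3.3,interpolation=cv2.INTER_CUBIC))
im=viewer.read_camera("scene");cv2.imwrite("pics/scene3.png",cv2.resize(im[50:270,170:370,::-1],None,fx=2.7,fy=2.7,interpolation=cv2.INTER_CUBIC))
```

```text
[np.float64(2.19), np.float64(1.9), np.float64(2.07), np.float64(1.92), np.float64(1.9)] 14.2583 [-227.22046833    9.96675113]
```

View pics/top3.png

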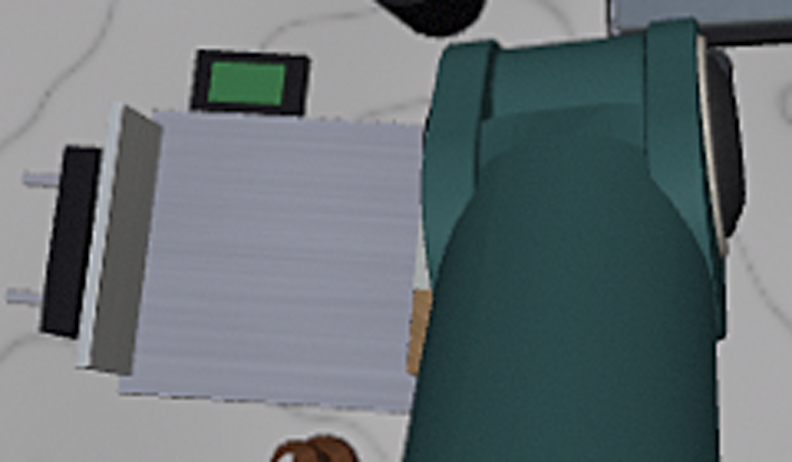

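View pics/scene3.png

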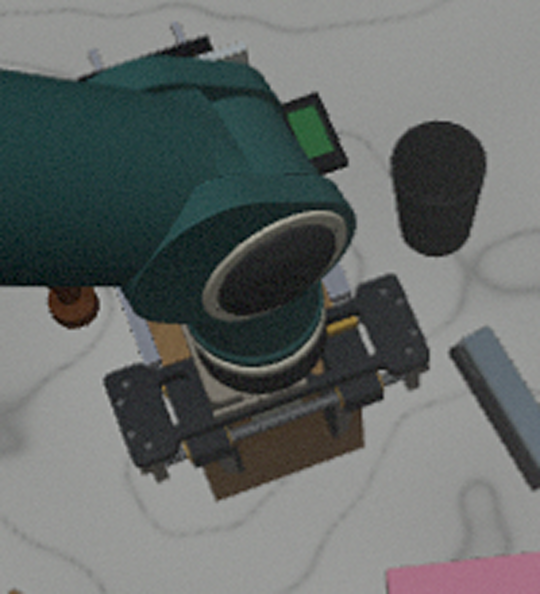

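Run:
```python
from h import *
b=float(np.load("base.npy"))
x=-227.3
for i in range(12):
    x+=0.5
    robot.servo_line(W(x,10,75),feed=10);f,o=favg(6);print(round(x,1),round(o["t"],2),round(f-b,2),toS(o["tcp_pos"]).round(1),round(-o["wrist_torque"][0],2))
    if f-b>2.9: break
F=[]
for i in range(5): f,o=favg(6);F.append(round(f-b,2))
print(F,o["t"])
im=viewer.read_camera("top");cv2.imwrite("pics/top4.png",cv2.resize(im[180:320,70:310,::-1],None,fx=3.3,fy=3.3,interpolation=cv2.INTER_CUBIC))
```

```text
-226.8 14.71 1.98 [-226.8   10. ] 0.52
-226.3 15.06 2.09 [-226.3   10. ] 0.43
-225.8 15.41 1.57 [-225.8   10. ] 0.39
-225.3 15.76 1.71 [-225.2   10. ] 0.46
-224.8 16.11 2.13 [-224.7   10. ] 0.49
-224.3 16.46 2.41 [-224.3   10. ] 0.43
-223.8 16.81 2.05 [-223.7   10. ] 0.45
-223.3 17.16 1.97 [-223.2   10. ] 0.44
-222.8 17.51 2.01 [-222.8   10. ] 0.46
-222.3 17.86 3.73 [-222.6    9.9] 0.73
[np.float64(4.04), np.float64(3.89), np.float64(4.47), np.float64(3.96), np.float64(4.18)] 18.3583
```

View pics/top4.png

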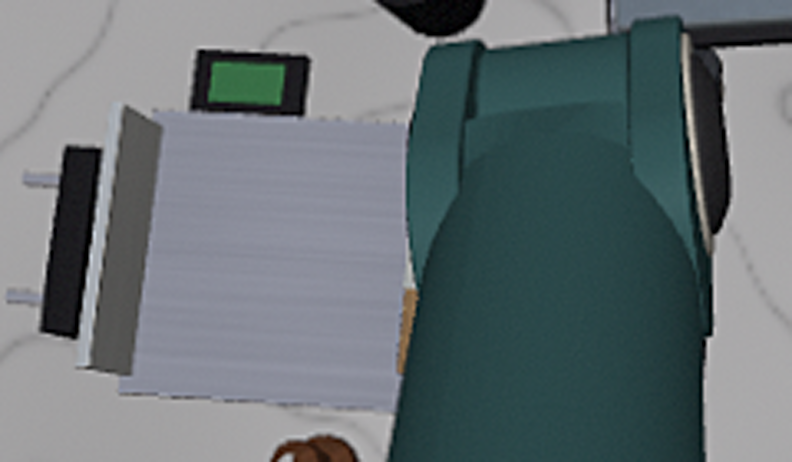

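Run:
```python
from h import *
b=float(np.load("base.npy"))
robot.servo_line(W(-230,10,75),feed=40)
robot.servo_line(W(-230,10,125),feed=100)
f0,o=favg(8);print("base",f0);b=f0
robot.servo_line(W(-222.6,10,125),feed=20);f,o=favg(4);print(f-b)
h=125
for th in np.radians([2,5,8,11,14,17,20,23,26,29,32,35,38]):
    x=-222.6+ (-14*np.tan(th)+115*(1-np.cos(th))+h*np.sin(th)); z=115*np.sin(th)+h*np.cos(th)
    robot.servo_line(W(x,10,z),feed=30)
    o=robot.observe();print(round(np.degrees(th)),round(o["t"],2),toS(o["tcp_pos"]).round(1),o["tcp_pos"][2].round(1),round(fpush(o)-b,2),o["contact_force"][2].round(2))
    if np.degrees(th) in (5,):
        pass
im=viewer.read_camera("scene");cv2.imwrite("pics/scene5.png",im[:,:,::-1])
im=viewer.read_camera("top");cv2.imwrite("pics/top5.png",im[:,:,::-1])
```

```text
base -0.10544871336436434
-0.019141781252319176
2 20.45 [-218.5    9.8] 129.2 -0.5 0.1
5 20.88 [-212.3    9.9] 134.7 -0.11 0.34
8 21.3 [-205.9    9.9] 139.9 0.53 0.56
11 21.73 [-199.2    9.9] 144.8 -0.27 -0.31
14 22.15 [-192.3    9.9] 149.2 0.69 0.31
17 22.57 [-185.1    9.9] 153.3 0.21 0.25
20 23.0 [-177.8    9.9] 156.9 0.35 -0.25
23 23.42 [-170.3    9.9] 160.1 -0.03 0.37
26 23.83 [-162.8   10. ] 162.8 0.43 0.5
29 24.25 [-155.1   10. ] 165.1 0.22 -0.41
32 24.67 [-147.4   10. ] 167.0 -0.5 0.14
35 25.07 [-139.7   10. ] 168.4 0.34 -0.33
38 25.48 [-132.   10.] 169.3 0.36 -0.16
```

View pics/scene5.png

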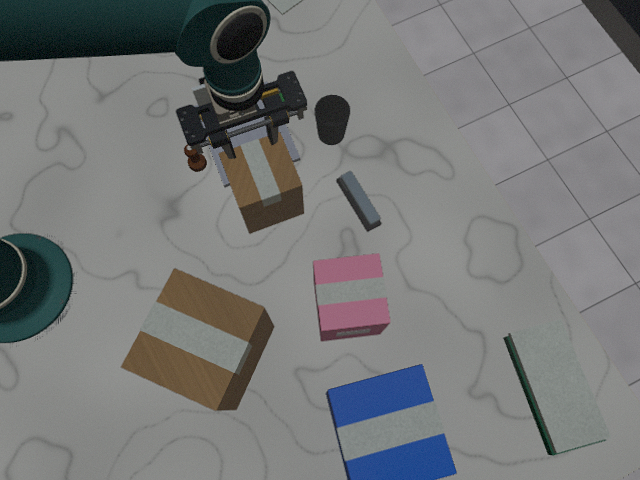

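View pics/top5.png

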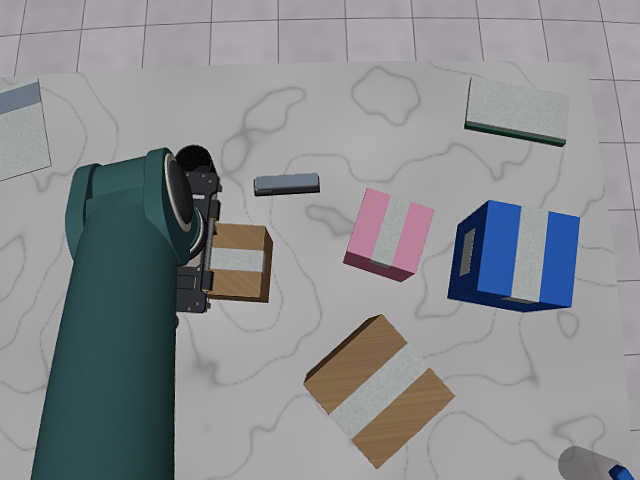

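Run:
```python
from h import *
for n,s,o in(("top",5,(180,205)),("scene",4,(170,110))):
    im=cv2.imread(f"pics/{n}5.png");c=im[o[1]:o[1]+115,o[0]:o[0]+150]
    cv2.imwrite(f"pics/{n}5c.png",cv2.resize(c,None,fx=s,fy=s,interpolation=cv2.INTER_CUBIC))
```

```text
(no output)
```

View pics/top5c.png

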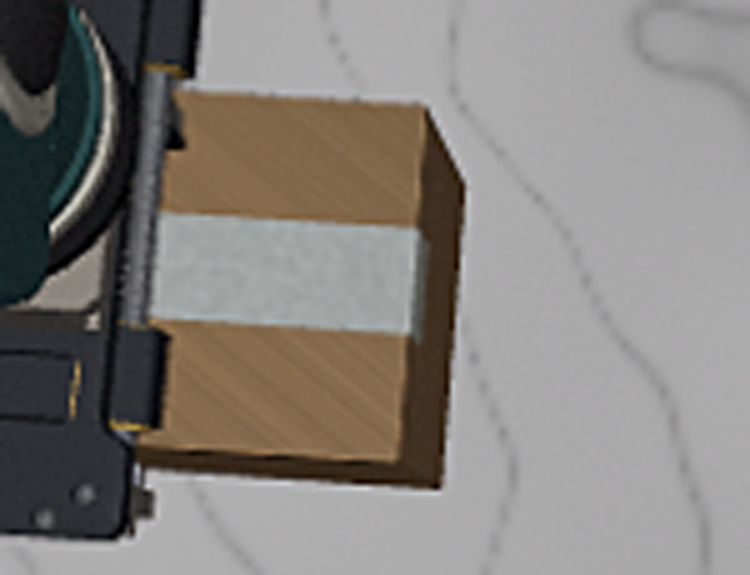

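View pics/scene5c.png

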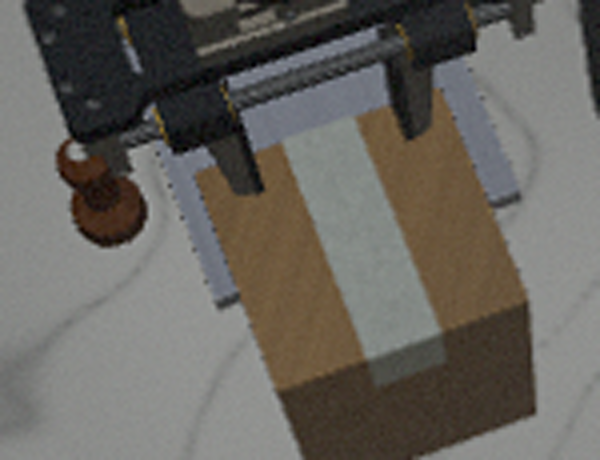

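Run:
```python
from h import *
for u,z in(((425,105),150),((400,462),150),((465,183),0),((440,488),0)): print(z,toS(back(np.array(u)/5+[180,205],z)))
for u,z in(((527,300),150),((278,390),150),((535,412),0)): print(z,toS(back(np.array(u)/4+[170,110],z,"scene")))
```

```text
150 [-212.41665267  -48.68460081]
150 [-213.99998228   70.20764195]
0 [-212.48494026  -48.96889223]
0 [-212.26937729   69.98848481]
150 [-212.90346441  -48.81420977]
150 [-212.78305973   68.38094419]
0 [-211.03091196  -49.56062051]
```

Run:
```python
from h import *
for y in(-40,-25,10,45,60):
    for x in(-142,-132,-122): print(x,y,((proj([W(x,y,169)],"scene")-[170,110])*4).round())
o=robot.observe();print(o["tcp_pos"],o["tcp_rot"],rot(-1),o["joint_torque"],o["t"])
f,o=favg(8);print(f,o["contact_force"],o["wrist_torque"])
```

```text
-142 -40 [[450. 153.]]
-132 -40 [[442. 135.]]
-122 -40 [[435. 116.]]
-142 -25 [[419. 165.]]
-132 -25 [[411. 146.]]
-122 -25 [[403. 127.]]
-142 10 [[345. 191.]]
-132 10 [[337. 172.]]
-122 10 [[329. 153.]]
-142 45 [[270. 217.]]
-132 45 [[262. 198.]]
-122 45 [[255. 179.]]
-142 60 [[237. 228.]]
-132 60 [[230. 209.]]
-122 60 [[223. 190.]]
[510.33458532 -28.46457267 169.26908505] [ 1.27237646  1.16713274 -1.2726032 ] [ 1.27240204  1.16720509 -1.27240204] [-1.03532318e-01 -3.72617304e+01 -4.35410947e+00 -2.21582794e+01
 -5.86580462e-02 -7.94324238e-03 -4.35552611e-04] 25.5833
0.23456355023596254 [ 0.70735725 -1.06706377  0.41618684] [-0.0650285  -0.10110582 -0.02973564]
```

Run:
```python
from h import *
im=viewer.read_camera("scene");cv2.imwrite("pics/scene6.png",cv2.resize(im[60:260,150:350,::-1],None,fx=3,fy=3,interpolation=cv2.INTER_CUBIC))
im=viewer.read_camera("top");cv2.imwrite("pics/top6.png",cv2.resize(im[180:320,70:310,::-1],None,fx=3.3,fy=3.3,interpolation=cv2.INTER_CUBIC))
for k in("carton","carton_top"):
    c=viewer.camera_info("top")
    for d in viewer.pinpoint(k,"top"):
        print(k,d["confidence"],toS(np.array(c["R"]).T@(np.array(d["at"])-c["t"])),(np.array(c["R"]).T@(np.array(d["at"])-c["t"])))
```

```text
carton 0.81 [-424.12546167  -58.96887543] [ 553.94992079 -325.12925908   -3.19501195]
carton 0.68 [-156.98074436   10.11968958] [508.11384414 -53.02893956   2.50675945]
carton_top 0.77 [-156.47828508   11.04384585] [507.23637031 -52.44879319 153.99337097]
carton_top 0.77 [-645.21346278  -24.15280631] [ 500.23164211 -542.39961932  192.87025039]
carton_top 0.65 [-407.86589034  199.46362857] [ 297.87631569 -286.68395307  209.44251348]
carton_top 0.64 [-423.75980604  -54.33942942] [ 549.36913451 -324.36645409  146.89084523]
```

View pics/scene6.png

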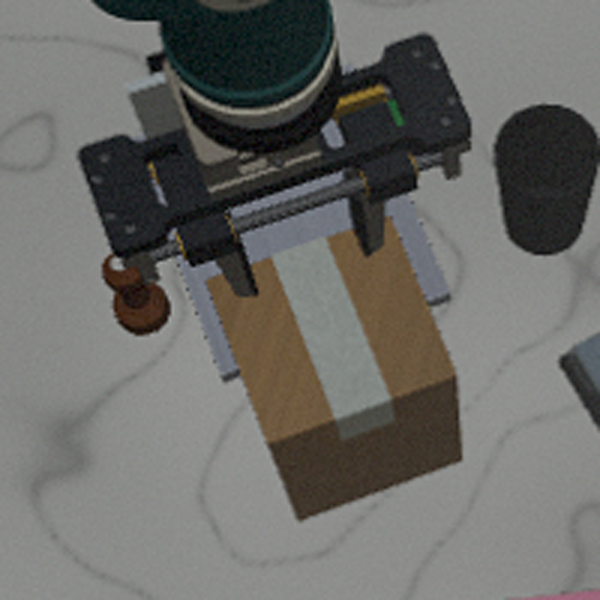

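View pics/top6.png

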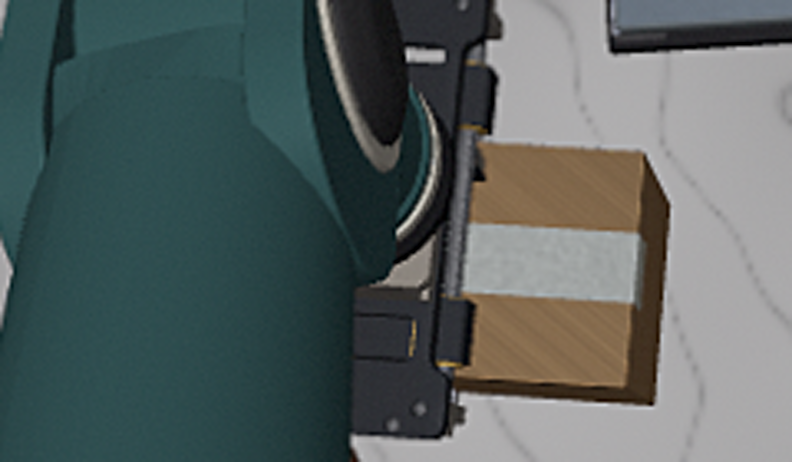

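Run:
```python
from h import *
robot.servo_line(W(-132,10,195),feed=150)
robot.servo_line(W(-245,10,195),feed=200)
robot.servo_line(W(-245,10,132),feed=150)
b,o=favg(10);np.save("base.npy",b);print("base",b,o["t"])
robot.servo_line(W(-226,10,132),feed=40)
x=-226
for i in range(14):
    x+=1
    robot.servo_line(W(x,10,132),feed=15);f,o=favg(5);print(x,round(o["t"],2),toS(o["tcp_pos"]).round(1),round(f-b,2),o["wrist_torque"].round(2))
    if f-b>1.5:break
```

```text
base -0.05950219207567302 27.6917
-225 28.65 [-225.1   10. ] 0.25 [-0.05 -0.08 -0.03]
-224 28.98 [-224.   10.] -0.22 [-0.01 -0.03 -0.03]
-223 29.32 [-223.   10.] 0.22 [-0.03 -0.13  0.01]
-222 29.65 [-222.   10.] -0.09 [-0.05 -0.08 -0.08]
-221 29.98 [-221.   10.] 0.53 [-0.06 -0.01  0.02]
-220 30.32 [-220.   10.] 0.15 [-0.07 -0.09 -0.05]
-219 30.65 [-219.   10.] 0.15 [-0.03 -0.11 -0.01]
-218 30.98 [-218.   10.] 0.28 [-0.   -0.04 -0.03]
-217 31.32 [-217.   10.] -0.32 [-0.04 -0.05  0.04]
-216 31.65 [-216.   10.] 0.69 [-0.05 -0.09 -0.03]
-215 31.98 [-215.   10.] 0.11 [-0.05 -0.12  0.02]
-214 32.32 [-214.   10.] 0.0 [-0.07 -0.08 -0.01]
-213 32.65 [-213.   10.] -0.11 [-0.04 -0.11 -0.03]
-212 32.98 [-212.   10.] -0.16 [-0.05 -0.05  0.01]
```

Run:
```python
from h import *
im=viewer.read_camera("scene");cv2.imwrite("pics/scene7.png",cv2.resize(im[100:300,200:350,::-1],None,fx=3,fy=3,interpolation=cv2.INTER_CUBIC))
print(((proj([W(-212,-26,132),W(-212,46,132)],"scene")-[200,100])*3).round())
```

```text
[[270. 278.]
 [158. 319.]]
```

View pics/scene7.png

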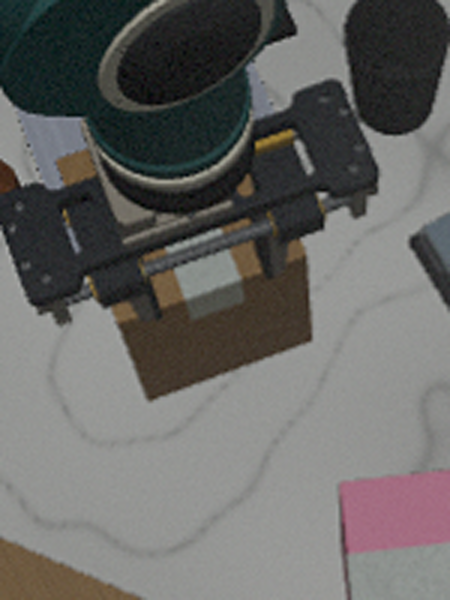

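Run:
```python
from h import *
b=float(np.load("base.npy"))
x=-212
for i in range(12):
    x+=2
    robot.servo_line(W(x,10,132),feed=25);f,o=favg(4);print(x,round(o["t"],2),round(f-b,2),o["contact_force"].round(2),o["wrist_torque"].round(2))
    if f-b>1.5:break
im=viewer.read_camera("scene");cv2.imwrite("pics/scene8.png",cv2.resize(im[100:300,200:350,::-1],None,fx=3,fy=3,interpolation=cv2.INTER_CUBIC))
im=viewer.read_camera("top");cv2.imwrite("pics/top8.png",cv2.resize(im[180:320,70:310,::-1],None,fx=3.3,fy=3.3,interpolation=cv2.INTER_CUBIC))
```

```text
-210 33.35 0.11 [-0.99 -0.23  0.21] [-0.03 -0.06 -0.04]
-208 33.67 0.29 [-0.16 -0.24  0.22] [-0.03 -0.03  0.02]
-206 33.98 0.38 [-0.17 -0.81 -0.15] [-0.07 -0.07 -0.02]
-204 34.3 0.39 [ 0.53 -0.24  0.21] [-0.03 -0.12 -0.01]
-202 34.62 0.19 [-0.5  -0.03 -0.92] [-0.06 -0.06  0.01]
-200 34.93 -0.05 [-0.59  0.54 -0.91] [-0.05 -0.09 -0.01]
-198 35.25 0.5 [-0.13 -1.04 -0.56] [-0.04 -0.08 -0.04]
-196 35.57 0.12 [ 0.13 -0.63  0.43] [-0.09 -0.12 -0.01]
-194 35.88 -0.33 [-0.55  0.52  0.54] [-0.04 -0.06  0.04]
-192 36.2 -0.22 [ 0.27  0.31 -0.28] [-0.   -0.09  0.06]
-190 36.52 0.19 [-0.38 -0.03 -0.21] [-0.05 -0.09  0.05]
-188 36.83 0.41 [ 0.47 -0.22 -0.62] [-0.08 -0.05  0.01]
```

View pics/scene8.png

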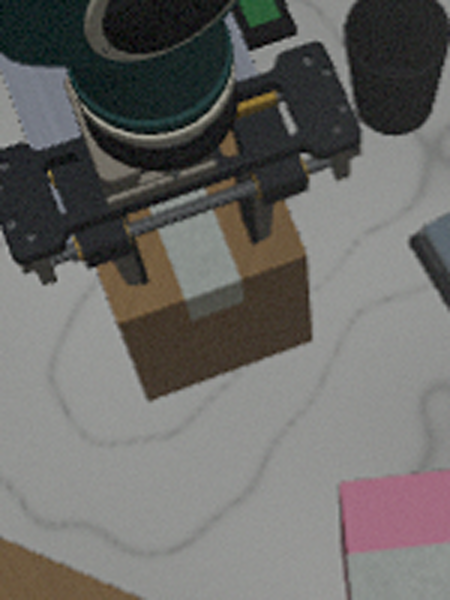

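View pics/top8.png

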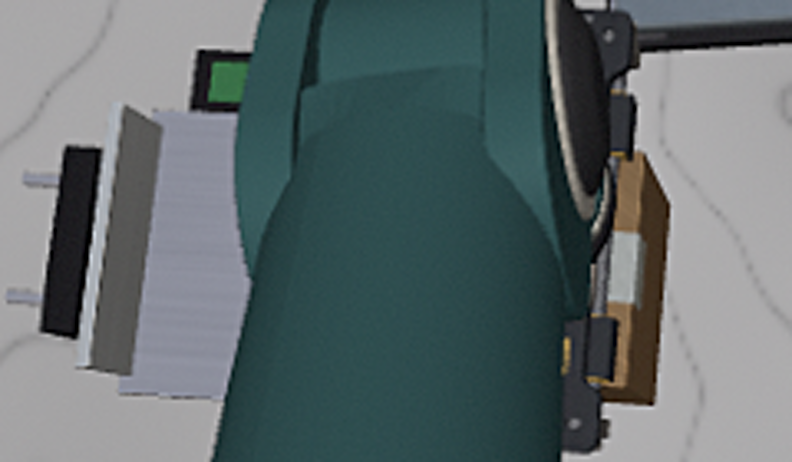

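Run:
```python
from h import *
for u in((262,240),(137,282)):
    for x in(-198,-188):
        r=least_squares(lambda q:(proj([W(x,q[0],q[1])],"scene")-(np.array(u)/3+[200,100])).ravel(),[10,140]);print(x,r.x)
```

```text
-198 [-27.41160386 158.37343501]
-188 [-29.85847237 135.21099678]
-198 [ 50.08856184 162.4787951 ]
-188 [ 49.71527682 139.42619931]
```

Run:
```python
from h import *
robot.servo_line(W(-188,10,160),feed=200)
robot.servo_line(W(-243,10,160),feed=250)
robot.servo_line(W(-243,10,95),feed=200)
b,o=favg(8);print("base",b,o["t"])
robot.servo_line(W(-224.5,10,95),feed=40)
h=120
for d in (1,3,5,7,9,11.5,14,17,20):
    th=np.radians(d)
    x=-222.6+ (-14*np.tan(th)+115*(1-np.cos(th))+h*np.sin(th)); z=115*np.sin(th)+h*np.cos(th)-25
    robot.servo_line(W(x,10,z),feed=30)
    f,o=favg(2);print(d,round(o["t"],2),toS(o["tcp_pos"]).round(1),o["tcp_pos"][2].round(1),round(f-b,2))
    if d==7 and f-b<0.8: break
im=viewer.read_camera("scene");cv2.imwrite("pics/scene9.png",cv2.resize(im[60:260,150:350,::-1],None,fx=3,fy=3,interpolation=cv2.INTER_CUBIC))
im=viewer.read_camera("top");cv2.imwrite("pics/top9.png",cv2.resize(im[180:320,70:310,::-1],None,fx=3.3,fy=3.3,interpolation=cv2.INTER_CUBIC))
```

```text
base -0.021070543811516615 38.2
1 39.14 [-221.5   10.1] 97.0 2.77
3 39.51 [-217.3   10. ] 101.1 4.21
5 39.88 [-213.     9.9] 104.8 4.96
7 40.24 [-208.9    9.9] 108.2 4.77
9 40.61 [-204.6    9.9] 111.6 3.55
11.5 41.02 [-199.   10.] 115.6 3.49
14 41.42 [-193.4   10. ] 119.3 3.29
17 41.88 [-186.5   10. ] 123.4 2.84
20 42.33 [-179.5   10. ] 127.1 3.2
```

View pics/scene9.png

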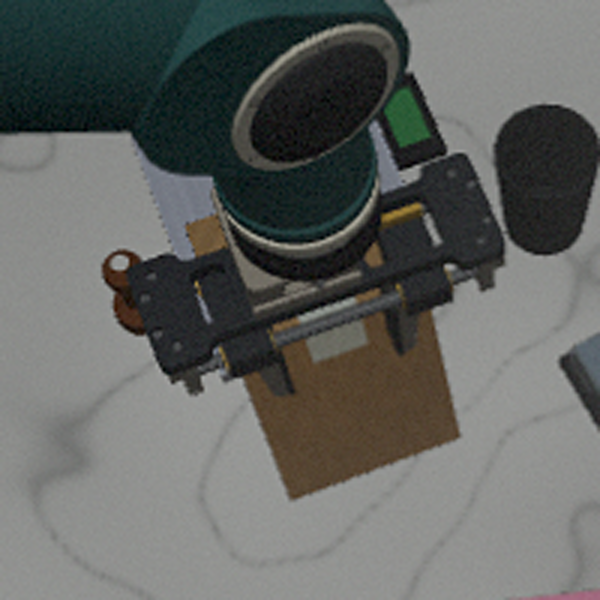

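View pics/top9.png

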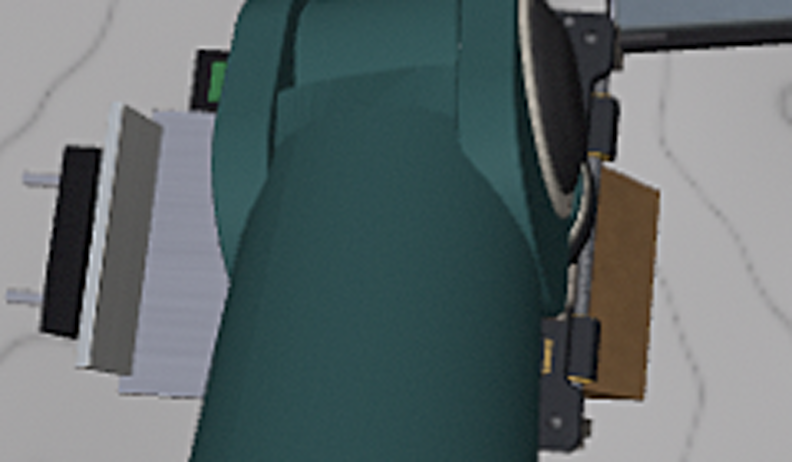

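The box is tilting about 18–20° and is held by the fingers at around 3 N, with the rear face now broad in both views. Continuing the arc.

Run:
```python
from h import *
b=-0.02;h=120
for d in (23,26,29,32,35,38,41,44,47):
    th=np.radians(d)
    x=-222.6+ (-14*np.tan(th)+115*(1-np.cos(th))+h*np.sin(th)); z=115*np.sin(th)+h*np.cos(th)-25
    robot.servo_line(W(x,10,z),feed=35)
    f,o=favg(2);print(d,round(o["t"],2),toS(o["tcp_pos"]).round(1),o["tcp_pos"][2].round(1),round(f-b,2))
    if f-b<0.6 and d>=38:
        f,o=favg(4)
        if f-b<0.5: break
p=toS(o["tcp_pos"])
robot.servo_line(W(p[0],10,200),feed=150)
robot.servo_line(W(-205,10,200),feed=250)
im=viewer.read_camera("scene");cv2.imwrite("pics/scene10.png",cv2.resize(im[40:260,150:350,::-1],None,fx=2.7,fy=2.7,interpolation=cv2.INTER_CUBIC))
im=viewer.read_camera("top");cv2.imwrite("pics/top10.png",cv2.resize(im[180:320,70:310,::-1],None,fx=3.3,fy=3.3,interpolation=cv2.INTER_CUBIC))
print(robot.observe()["t"])
```

```text
23 42.83 [-172.2   10. ] 130.4 1.75
26 43.24 [-164.9   10. ] 133.3 1.96
29 43.65 [-157.5   10. ] 135.7 1.27
32 44.06 [-150.   10.] 137.7 1.03
35 44.46 [-142.5   10. ] 139.3 0.31
38 44.86 [-135.    10.1] 140.3 -0.38
46.0083
```

View pics/scene10.png

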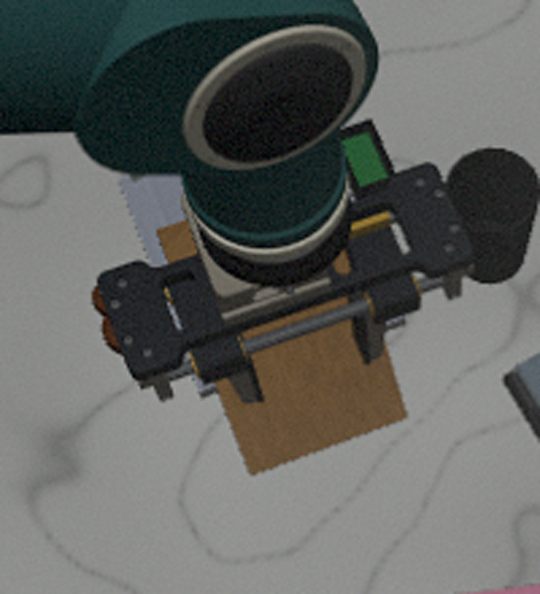

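View pics/top10.png

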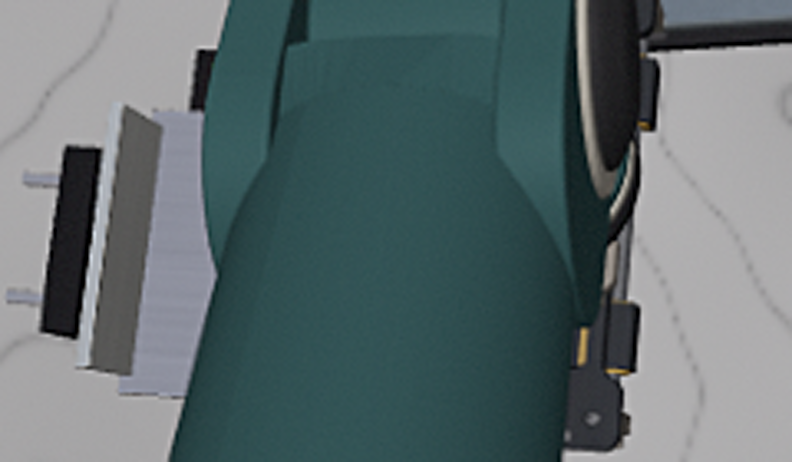

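Run:
```python
from h import *
for u in((252,473),(405,415)): print(toS(back(np.array(u)/2.7+[150,40],129,"scene")))
```

```text
[-220.59641036   66.91668721]
[-219.11144768  -42.39499402]
```

Run:
```python
from h import *
for z in(0,14,60,129):
  for u in((252,473),(405,415),(160,232)): print(z,toS(back(np.array(u)/2.7+[150,40],z,"scene")))
# predict lying box corners
for L in([-114,70,129],[-114,-50,129],[-114,70,14],[-114,-50,14],[36,70,129]): print(L,((proj([W(*L)],"scene")-[150,40])*2.7).round())
```

```text
0 [-169.98714609   67.33127125]
0 [-168.28816628  -57.73472727]
0 [50.96515735 68.05838313]
14 [-175.47962438   67.28627764]
14 [-173.80387124  -56.06995002]
14 [42.45205142 68.0034492 ]
60 [-193.52633877   67.13844147]
60 [-191.92690181  -50.59996762]
60 [14.48041765 67.82295202]
129 [-220.59641036   66.91668721]
129 [-219.11144768  -42.39499402]
129 [-27.47703303  67.55220623]
[-114, 70, 129] [[196. 338.]]
[-114, -50, 129] [[361. 281.]]
[-114, 70, 14] [[222. 404.]]
[-114, -50, 14] [[370. 351.]]
[36, 70, 129] [[129. 159.]]
```

Run:
```python
from h import *
robot.servo_line(W(-232,10,200),feed=200)
im=viewer.read_camera("scene");cv2.imwrite("pics/scene11.png",cv2.resize(im[40:260,150:350,::-1],None,fx=2.7,fy=2.7,interpolation=cv2.INTER_CUBIC))
print(robot.observe()["t"])
```

```text
46.3417
```

View pics/scene11.png

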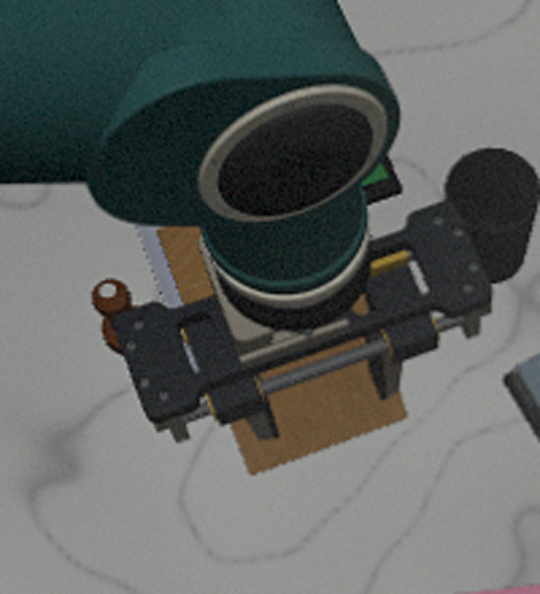

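Run:
```python
from h import *
robot.servo_line(W(-345,10,215),feed=300)
im=viewer.read_camera("scene");cv2.imwrite("pics/scene12.png",cv2.resize(im[40:260,150:350,::-1],None,fx=2.7,fy=2.7,interpolation=cv2.INTER_CUBIC))
im=viewer.read_camera("top");cv2.imwrite("pics/top12.png",cv2.resize(im[180:320,70:310,::-1],None,fx=3.3,fy=3.3,interpolation=cv2.INTER_CUBIC))
print(robot.observe()["t"])
```

```text
46.975
```

View pics/scene12.png

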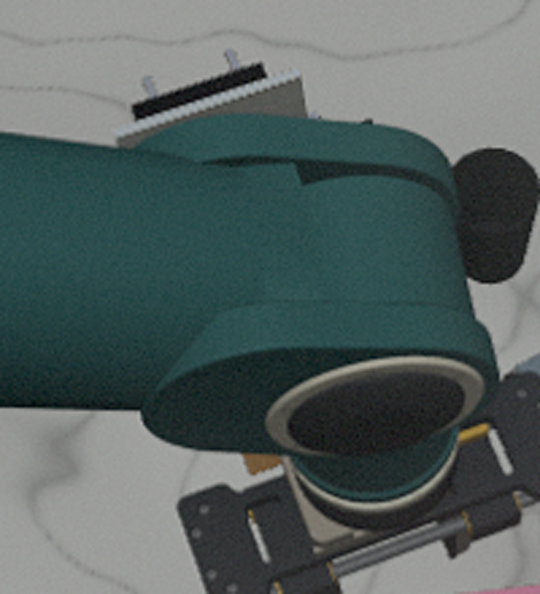

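View pics/top12.png

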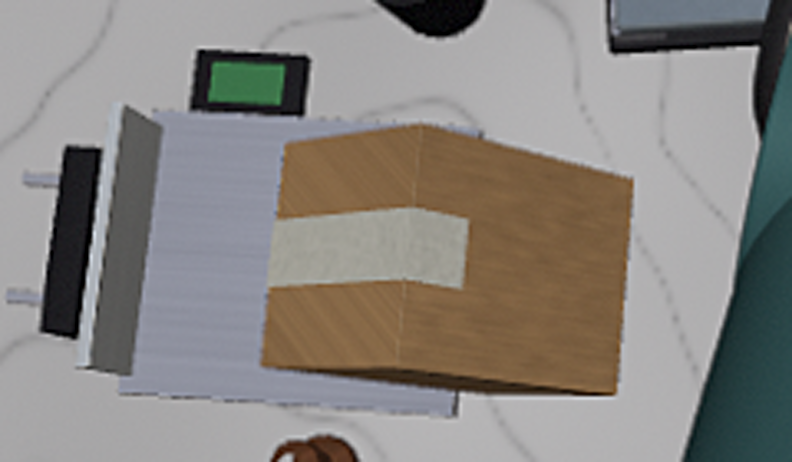

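Run:
```python
from h import *
px=np.array([(632,180),(615,393),(425,125),(398,369),(285,143),(262,366)])/3.3+[70,180]
L=[(-115,-60,0),(-115,60,0),(-115,-60,150),(-115,60,150),(0,-60,150),(0,60,150)]
def f(q):
    th,x,z,y=q
    P=[W(x+a*np.cos(th)+c*np.sin(th),y+b,z-a*np.sin(th)+c*np.cos(th)) for a,b,c in L]
    return (proj(P,"top")-px).ravel()
r=least_squares(f,[.6,-110,0,10]);print(np.degrees(r.x[0]),r.x[1:],f(r.x).round(1))
```

```text
37.175648593569235 [-104.52463406  -14.66560773    9.36026179] [ 0.2  0.4 -0.2  0.8 -0.2 -0.1  0.2 -0.7  0.6 -0.1 -0.5 -0.2]
```

Run:
```python
from h import *
robot.servo_line(W(-160,10,145),feed=250)
b,o=favg(4)
for x in(-145,-138,-132,-126,-120,-114,-106,-98):
    robot.servo_line(W(x,10,143),feed=35);f,o=favg(2);print(x,round(o["t"],2),round(f-b,2))
robot.servo_line(W(-98,10,180),feed=150)
robot.servo_line(W(-230,10,190),feed=300)
im=viewer.read_camera("scene");cv2.imwrite("pics/scene13.png",cv2.resize(im[40:260,150:350,::-1],None,fx=2.7,fy=2.7,interpolation=cv2.INTER_CUBIC))
im=viewer.read_camera("top");cv2.imwrite("pics/top13.png",cv2.resize(im[180:320,70:310,::-1],None,fx=3.3,fy=3.3,interpolation=cv2.INTER_CUBIC))
print(robot.observe()["t"])
```

```text
-145 48.6 0.79
-138 48.98 -0.29
-132 49.34 0.47
-126 49.7 -0.32
-120 50.06 0.35
-114 50.42 -0.14
-106 50.83 -0.15
-98 51.23 -0.01
52.325
```

View pics/scene13.png

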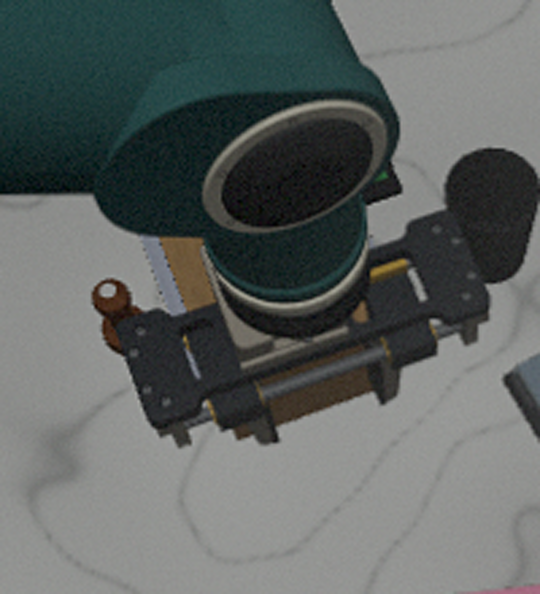

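View pics/top13.png

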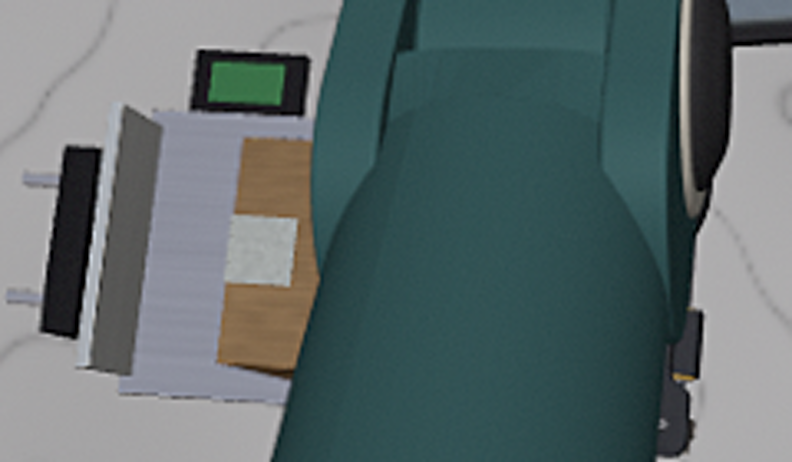

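Run:
```python
from h import *
for z in(129,):
  for u in((243,138),(218,362)): print(z,toS(back(np.array(u)/3.3+[70,180],z)))
```

```text
129 [  1.81201732 -47.07346119]
129 [ 0.40045321 70.71265372]
```

Run:
```python
from h import *
robot.servo_line(W(-187,11,46),feed=250)
b,o=favg(8);print("base",b,o["t"]);np.save("base.npy",b)
robot.servo_line(W(-160,11,46),feed=60)
robot.servo_line(W(-96,11,46),feed=40);f,o=favg(2);print("fric",f-b,o["t"])
x=-96
while x<-60:
    st=1.5 if x<-86 else 1.0
    x+=st if f-b<5 else 0.25
    robot.servo_line(W(x,11,46),feed=20);f,o=favg(3);print(round(x,2),round(o["t"],2),round(f-b,2),toS(o["tcp_pos"]).round(1))
    if f-b>7.5 or o["t"]>64: break
for i in range(4): f,o=favg(5);print("hold",round(f-b,2),o["t"])
```

```text
base 0.37748979269900285 53.2083
fric 0.35002074745555056 55.5917
-94.5 55.89 1.57 [-94.5  10.9]
-93.0 56.19 0.96 [-92.8  10.9]
-91.5 56.49 1.34 [-91.3  10.9]
-90.0 56.79 1.27 [-89.8  10.9]
-88.5 57.09 1.45 [-88.3  11. ]
-87.0 57.39 1.44 [-86.8  11. ]
-85.5 57.69 0.89 [-85.3  11. ]
-84.5 57.99 1.22 [-84.4  11. ]
-83.5 58.29 1.3 [-83.4  11. ]
-82.5 58.59 1.07 [-82.4  11. ]
-81.5 58.89 1.7 [-81.3  11. ]
-80.5 59.19 1.49 [-80.4  11. ]
-79.5 59.49 1.39 [-79.4  11. ]
-78.5 59.79 1.09 [-78.4  11. ]
-77.5 60.09 1.2 [-77.4  11. ]
-76.5 60.39 0.95 [-76.3  11. ]
-75.5 60.69 0.88 [-75.3  11. ]
-74.5 60.99 1.19 [-74.4  11. ]
-73.5 61.29 1.08 [-73.3  11. ]
-72.5 61.59 0.75 [-72.4  11. ]
-71.5 61.89 1.27 [-71.4  11. ]
-70.5 62.19 0.95 [-70.4  11. ]
-69.5 62.49 2.1 [-69.4  11. ]
-68.5 62.79 1.35 [-68.4  11. ]
-67.5 63.09 1.7 [-67.3  11. ]
-66.5 63.39 3.89 [-66.9  10.9]
-65.5 63.69 6.23 [-67.   10.9]
-65.25 63.99 6.58 [-67.   10.8]
-65.0 64.29 7.43 [-67.   10.8]
hold 7.53 64.375
hold 7.64 64.4583
hold 7.5 64.5417
hold 7.16 64.625
```

Run:
```python
from h import *
b=float(np.load("base.npy"))
robot.servo_line(W(-64.7,11,46),feed=10)
for i in range(4): f,o=favg(8);print("hold",round(f-b,2),o["t"])
robot.servo_line(W(-100,11,46),feed=70)
im=viewer.read_camera("top");cv2.imwrite("pics/top14.png",cv2.resize(im[180:320,70:310,::-1],None,fx=3.3,fy=3.3,interpolation=cv2.INTER_CUBIC))
print(robot.observe()["t"])
```

```text
hold 8.03 65.0083
hold 8.24 65.1417
hold 8.15 65.275
hold 8.16 65.4083
66.1167
```

View pics/top14.png

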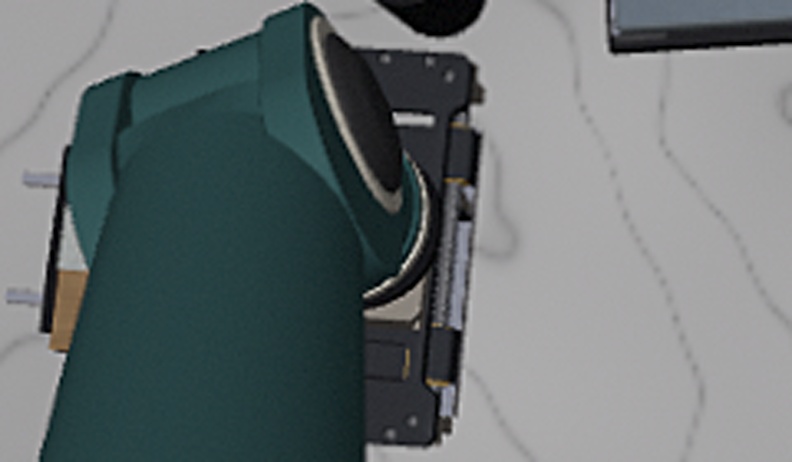

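Run:
```python
from h import *
for u in((59,270),(50,350)): print(toS(back(np.array(u)/3.3+[70,180],129)))
o=robot.observe();print(o["t"],o["contact_force"],toS(o["tcp_pos"]))
```

```text
[92.09816533 29.17622561]
[91.13495412 71.12978476]
66.1167 [ 0.42715996  0.37701803 -0.49904802] [-99.58820669  10.98443976]
```

The former top end is at x ≈ 91.5 mm, the parcel's centre at y ≈ 11 mm, and it is square within about 1.3°. The fingers are about 23 mm clear. Handing in.

Run:
```python
from h import *
print(robot.job_done())
```

```text
the job is handed in; nothing more can be done
None
```

The parcel is lying on the platform against the backrest and released, and I handed the job in at 66.1 s of the 72 s allowed. No verdict came back.

- **Edge press:** I slid the small brown parcel square to the scale's edge with two spread fingers. Sliding took about 2 N, and I held it there upright at about 4 N for roughly 0.5 s.
- **Tipping:** I pushed it over slowly along an arc, with 5 N at most, falling to about 0.3 N at a nominal 35°. The fingers pressed on it from about 2° to 35°.
- **Backrest:** I slid it home with about 1.2 N and held it at 8.0–8.2 N for about 0.5 s. I then backed off about 23 mm.

**Last checks:**
- In the last top view, partly hidden by the arm, the former top end reads about 91.5 mm beyond the scale's centre, about 11 mm off the middle and about 1.3° off square.
- After backing off, the wrist force was within noise.
- I did not take a final unobstructed picture or re-measure the bystanders. Every move stayed clear of them, and they looked unmoved in the pictures up to the last push.

**What went wrong on the way:**
- The first two tipping passes went over the top without touching the parcel, because the fingertips sit roughly 25 mm higher when the gripper is open. I lowered the tool and repeated.
- After the tilting push the parcel hung near balance at about 37° when I withdrew the fingers. It was lying flat after another forward pass, although the wrist force showed no clear contact during that pass.

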